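Open the coolant filter of the lens edger

TASK

Unscrew the ribbed cap of the coolant filter: keep turning it anticlockwise, letting it rise with its thread without straining it, and keep hold of it as it comes free. Lift it clear, carry it to the shallow steel tray and set it down gently in there, mouth down, without dropping it or disturbing the other things.

Things in the scene. Friction and masses are not known exactly. Their poses are not given: they have to be found in the camera images.
- cap: Loose ribbed steel cap, 52 mm in diameter, 50 mm tall, 240 to 390 g, screwed down on the filter. Origin: centre of its underside (open mouth); z up along its axis. Upper 20 mm solid, lower 30 mm a hollow skirt. Right-hand thread: turned anticlockwise seen from above it rises with its thread; after about 1.1 turns in all it is free to lift.
- cap_grip (a point): Where to grip the cap: on its axis in the solid top, 38 mm above its underside (12 mm below its top). Being round it can be gripped at any yaw, about 20 N is ample. The thread is coarse, its pitch is not known; it has about 1.4 mm of axial and 1.5 mm of sideways play. Friction holds the cap where it is left.
- housing: Fixed white upright coolant filter, 100 mm in diameter, shoulder 85 mm above the counter, cap in the middle of its top. Origin: on its axis at counter height; z up. Closed: cap underside 88 mm, cap top 138 mm above the counter. A pipe (under 50 mm high) stands off +x to 94 mm from the axis; an 8 mm high bleed plug sits on the shoulder at -x, 38 mm from the axis.
- neck_top (a point): Centre of the top of the threaded neck, 118 mm above the counter; 41 mm over the thread. A sprung strainer pin in it pushes the cap up, 4 N when closed, 0.15 N less per mm risen, and springs out to 142 mm. Keep the force between cap and filter below 30 N: rise with the cap as it turns, by feel.
- tray: Fixed shallow stainless tray, 170 mm (its x) by 250 mm (its y), walls 22 mm high and 3 mm thick, floor 3 mm thick. Origin: centre of its underside, z up. The part with y above zero is empty; a lens block lies at its -y end.
- lens_block: Lens block in the tray, disc 34 mm wide with a stud, 18 mm tall in all; origin under its centre. Leave alone.
- lens_blank: Clear lens blank 64 mm across, 10 mm thick, on the counter; origin under its centre. Leave alone.
- lens_blank_small: Clear lens blank 50 mm across, 10 mm thick, on the counter; origin under its centre. Leave alone.
- screwdriver: Screwdriver 160 mm long lying on the counter. Leave alone.
- spray: White bottle, 50 mm in diameter, 130 mm tall; origin under its centre. Leave alone.
- lens_case: Black case 60 x 150 x 35 mm; origin under its centre. Leave alone.
- brush: Brush 150 mm long lying on the counter. Leave alone.
Things that resemble listed ones, but are neither listed nor needed, are in the scene too. Leave any orange or purple look-alike of the cap alone.

How it is judged:
By the outcome, as a careful person would: the job done as asked, in the order asked, and still so for the second after the job is handed in, with the robot touching nothing.
It also fails if it takes over 72 s, if anything falls off the work surface, if the arm or the gripper's body presses on something with over 40 N, if the wrist force passes 120 N, or if a joint passes its speed limit or range.

ROBOT

A 7-joint arm with a two-finger parallel gripper is mounted at the origin on the work surface. World frame = base frame: x ahead of the robot, y to its left, z up, the work surface at z = 0. Lengths are in mm, angles in rad, forces in N, time in s.
With the tool pointing down it reaches from about 425 to 800 mm from the base axis. Payload 8.3 kg.
Tool frame: the origin (TCP) lies on the centre line of the jaws, within the pads' length; the fingertips stand arm.nose_length ahead of it and the grasp point (between the pads) lies 11 mm behind it (arm.nose_length is the distance from the TCP to the fingertips, in mm); y points along the fingers, x is the direction in which the jaws open and shut, and the axes are right-handed (so a half turn about y gives the same grasp; the last joint's range is limited). The gripper opens to 85 mm and grips with 20 to 120 N. Pads are 22 mm wide; open, the fingers measure 114 mm over their backs; the gripper's body (76 mm by 85 mm) begins 54 mm behind the grasp point. The pads swing forward as they close: fully open they stand 13 mm farther back than shut.
Start: joints at [-1.34, 0.383, 0.016, 1.37, -0.006, 1.388, -0.046], TCP at [180.943, 598.217, 239.279] pointing down, gripper open.
Joint ranges: [-2.95, 2.95], [-0.25, 2.06], [-1.52, 1.56], [0.18, 2.33], [-1.44, 4.58], [0.02, 2.06], [-3.01, 3.01]. Speed limits (rad/s): [2.39, 2.39, 3.01, 3.01, 3.14, 3.14, 3.14].

INTERFACE

Orientations are given as a 3x3 rotation matrix whose columns are the frame's x, y, z axes.
In Python, from workcell import arm, cams gives the robot as it stands.
- The arm moves only by the shell command python3 -m crank 'ROWS'. ROWS is JSON, a list of rows, each an object with "slide": the shift along the world's x, y, z in cm, a list of three; "angular": the turn, a rotation vector about the world's x, y, z in rad, a list of three; "jaw": the closure in counts, from 0 (fully open) to 255 (shut). A call has exactly 10 rows; each row shifts and turns the commanded pose from where the row before left it; what a row does not reach is not made up. A row lasts 1/12 s, in which the tool goes at most 41.7 mm and 7.16 degrees, less where a joint would pass 70% of its speed; a pose out of reach is approached as far as the arm can. A call with a gripper value outside its range is refused whole. The fingers move at their own pace and stop on an object; the grip force is fixed at half the most. Time passes only in rows, so rows that do not move let the fingers close, or fill a call up. It gives the time, the measured TCP pose, the force and the opening at its end, in the units of the state.
- arm.read_state(): the state, without advancing time (a new reading comes with each control period).
- cams.camera(name): name is "side" or "top"; returns the picture (480x640x3 uint8, red, green, blue); there is no depth.
- cams.get_calibration(name): a dict with "fx", "fy", "cx", "cy" (pixels), "R" (3x3) and "t" (3): a world point X has camera coordinates R X + t. Camera axes: x right, y down, z forward; pixel columns grow to the right and rows downward; lengths in mm; the calibration is good to about 2 mm. A picture is of the moment at which its call begins. get_calibration takes no time and is no camera call.
- arm.hand_in(): hands the job in, once; it reports no verdict.
The state is a dict: "time": time; "joint_pos": joint angles; "dq": joint speeds; "effort": joint torques, N m; "tool_pos": TCP position; "eef_rot": TCP orientation; "ft_force": force on the tool from outside, world axes, zero at the start; "moment": the same for the moment, N m; "grip_width": opening from 0.0 (shut) to 1.0 (fully open).
Only numpy, scipy, OpenCV 4.12 (cv2) and the standard library are available. Lean on these libraries where they do the work, as an engineer would, in place of code of your own. Each camera call takes 0.05 s, during which the arm holds its last target. There are 200 camera calls.

## Working session

There is one attempt and no reset: what is moved stays moved. The work goes in short steps, Python scripts to look and compute and a shell command to move; the robot and the scene stay as the last step left them, time stands still between calls to the robot, and variables do not carry over. Pictures are saved under pics/ and viewed, about 8 in all and at most 12, crops included, and the job is handed in when it is done.

```bash
ls; mkdir -p pics; python3 - <<'E'
from workcell import arm,cams
import cv2,json
for n in("top","side"):
    cv2.imwrite(f"pics/{n}0.png",cams.camera(n)[:,:,::-1])
    c=cams.get_calibration(n);print(n,c)
print(arm.nose_length,arm.read_state())
E
```

```text
pics
top {'fx': 536.8773967906893, 'fy': 536.8773967906893, 'cx': 317.295456802001, 'cy': 244.83301541390597, 'R': array([[-0.01758164, -0.99979823,  0.00971481],
       [-0.98106925,  0.0153765 , -0.19304583],
       [ 0.1928575 , -0.01292496, -0.98114165]]), 't': array([  -2.89723348,  541.62052613, 1206.18064561])}
side {'fx': 533.3197894916929, 'fy': 533.3197894916929, 'cx': 315.03158291758336, 'cy': 236.41508638576443, 'R': array([[ 0.7051945 , -0.70884216, -0.01560483],
       [-0.52247821, -0.50465971, -0.68726639],
       [ 0.47928827,  0.49280966, -0.72623783]]), 't': array([-393.33083413,  337.38636809, 1156.32305037])}
8.0 {'time': 0.1, 'joint_pos': array([-1.33991042,  0.38416857,  0.01639346,  1.3710322 , -0.00628241,
        1.3882352 , -0.04645466]), 'dq': array([-1.53027550e-05, -1.69554595e-03, -2.22778412e-03, -5.45477447e-03,
        9.06021034e-04,  1.75773145e-03,  5.17911970e-05]), 'effort': array([ 3.60537000e-03, -6.29136872e+01,  8.48231670e-01, -3.72756100e+01,
        1.69546134e-02,  1.06726485e-02, -2.81122675e-05]), 'tool_pos': array([180.83738796, 597.80192321, 238.37762946]), 'eef_rot': array([[ 2.89486669e-01, -4.69945429e-04, -9.57181930e-01],
       [ 9.57180367e-01, -1.73072437e-03,  2.89487046e-01],
       [-1.79266120e-03, -9.99998392e-01, -5.11990933e-05]]), 'ft_force': array([0.00248117, 0.00503365, 0.60400773]), 'moment': array([0.02901111, 0.00166079, 0.03163772]), 'grip_width': 1.0006723599504352}
```

View pics/top0.png

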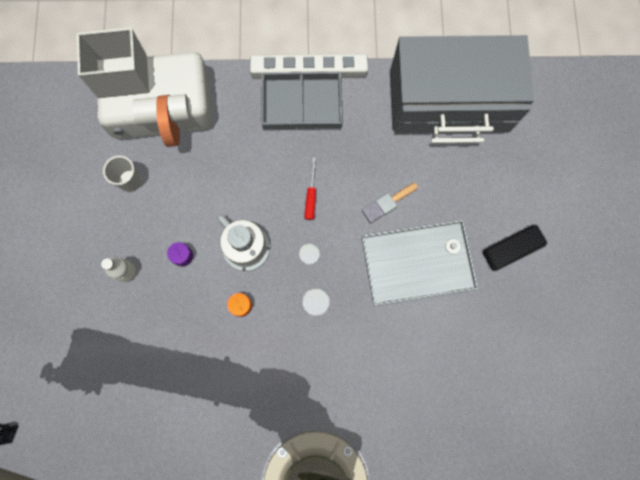

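View pics/side0.png

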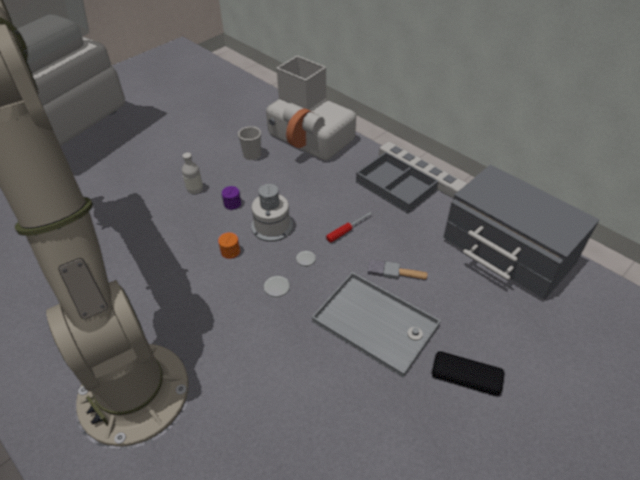

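```bash
python3 - <<'E'
import cv2,numpy as np
a=cv2.imread("pics/top0.png");b=cv2.imread("pics/side0.png")
A=cv2.resize(a[200:280,200:280],(400,400),interpolation=cv2.INTER_NEAREST)
B=cv2.resize(b[170:250,235:315],(400,400),interpolation=cv2.INTER_NEAREST)
cv2.imwrite("pics/crop.png",np.hstack([A,B]))
E
```

```text
(no output)
```

View pics/crop.png

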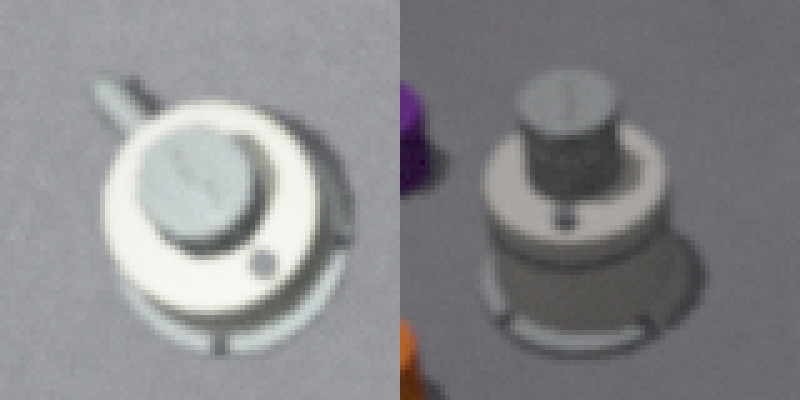

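```bash
cat >h.py <<'E'
import numpy as np,cv2
from workcell import arm,cams
def ray(n,u,v):
    c=cams.get_calibration(n);R=c["R"];o=-R.T@c["t"]
    d=R.T@np.array([(u-c["cx"])/c["fx"],(v-c["cy"])/c["fy"],1]);return o,d/np.linalg.norm(d)
def onz(n,u,v,z):
    o,d=ray(n,u,v);return o+d*(z-o[2])/d[2]
def tri(p,q):
    (a,d),(b,e)=ray("top",*p),ray("side",*q)
    s,t=np.linalg.lstsq(np.c_[d,-e],b-a,rcond=None)[0];P,Q=a+s*d,b+t*e
    return (P+Q)/2,np.linalg.norm(P-Q)
def st():
    s=arm.read_state();np.set_printoptions(precision=2,suppress=True)
    print(round(s["time"],2),"tcp",s["tool_pos"],"yaw",round(np.degrees(np.arctan2(s["eef_rot"][1,0],s["eef_rot"][0,0])),1),"F",s["ft_force"],"M",s["moment"],"w",round(s["grip_width"],3),"q",s["joint_pos"])
E
python3 - <<'E'
from h import *
np.set_printoptions(precision=1,suppress=True)
a=cv2.imread("pics/top0.png")
# shoulder, white
m=np.zeros(a.shape[:2],np.uint8);m[205:275,205:275]=(a[205:275,205:275].min(2)>195)*255
c=max(cv2.findContours(m,0,2)[0],key=cv2.contourArea);e=cv2.fitEllipse(cv2.convexHull(c));print("shoulder",e,onz("top",*e[0],85))
print("captop",tri((238.7,236.1),(267.9,189.7)),onz("top",238.7,236.1,138),onz("side",267.9,189.7,138))
print("shoulder side",onz("side",(575-400)/5-.5+235,182/5-.5+170,85))
pl=onz("top",252.1,252.1,93);print("plug",pl)
# tray
hsv=cv2.cvtColor(a,cv2.COLOR_BGR2HSV);g=a.astype(int)
sub=g[210:315,350:490].min(2);print(np.median(g[320:340,400:460],(0,1)),g[265,395],g[246,440])
m=np.zeros(a.shape[:2],np.uint8);m[210:315,350:490]=(sub>125)*255
m=cv2.morphologyEx(m,cv2.MORPH_CLOSE,np.ones((5,5)))
c=max(cv2.findContours(m,0,2)[0],key=cv2.contourArea);r=cv2.minAreaRect(c);print(r,cv2.boxPoints(r))
for p in cv2.boxPoints(r):print(onz("top",*p,22))
for p in[(363,236),(462,222),(476,289),(373,304)]:print("eye",onz("top",*p,22))
print("lens",onz("top",453,246,10))
E
```

```text
shoulder ((241.1755828857422, 240.81845092773438), (41.444217681884766, 42.59599685668945), 65.35245513916016) [547.2 162.2  85. ]
captop (array([547.5, 161.2, 134.8]), np.float64(0.22697466694836038)) [546.9 160.8 138. ] [545.2 158.4 138. ]
shoulder side [541.6 154.3  85. ]
plug [519.2 136.2  93. ]
[162. 157. 156.] [211 212 201] [208 209 200]
((419.5, 262.0), (104.0, 139.0), 90.0) [[350. 210.]
 [489. 210.]
 [489. 314.]
 [350. 314.]]
[632.8 -93.5  22. ]
[ 627.7 -433.2   22. ]
[ 375.5 -413.1   22. ]
[381.  -86.1  22. ]
eye [ 567.5 -123.    22. ]
eye [ 598.6 -365.    22. ]
eye [ 434.9 -386.9   22. ]
eye [ 403.5 -141.    22. ]
lens [ 541.8 -342.3   10. ]
```

```bash
python3 -m crank '[{"slide":[1.8,-2.2,0],"angular":[0,0,-0.1],"jaw":0},{"slide":[1.8,-2.2,0],"angular":[0,0,-0.1],"jaw":0},{"slide":[1.8,-2.2,0],"angular":[0,0,-0.1],"jaw":0},{"slide":[1.8,-2.2,0],"angular":[0,0,-0.1],"jaw":0},{"slide":[1.8,-2.2,0],"angular":[0,0,-0.1],"jaw":0},{"slide":[1.8,-2.2,0],"angular":[0,0,-0.1],"jaw":0},{"slide":[1.8,-2.2,0],"angular":[0,0,-0.1],"jaw":0},{"slide":[1.8,-2.2,0],"angular":[0,0,-0.1],"jaw":0},{"slide":[1.8,-2.2,0],"angular":[0,0,-0.1],"jaw":0},{"slide":[1.8,-2.2,0],"angular":[0,0,-0.1],"jaw":0}]'; python3 -c "from h import*;st()"
```

```text
time: 0.93
tool_pos: [361.5, 376.8, 239.0]
eef_rot: [[0.963, -0.001, -0.269], [0.269, -0.0, 0.963], [-0.001, -1.0, -0.0]]
ft_force: [-0.7, -0.8, -0.1]
grip_width: 1.003
0.93 tcp [361.49 376.82 238.98] yaw 15.6 F [-0.74 -0.78 -0.14] M [ 0.04 -0.01 -0.06] w 1.003 q [-1.12  0.16  0.28  1.66 -0.05  1.33 -0.55]
```

```bash
python3 -m crank '[{"slide":[1.85,-2.16,0],"angular":[0,0,-0.12],"jaw":0},{"slide":[1.85,-2.16,0],"angular":[0,0,-0.12],"jaw":0},{"slide":[1.85,-2.16,0],"angular":[0,0,-0.12],"jaw":0},{"slide":[1.85,-2.16,0],"angular":[0,0,-0.12],"jaw":0},{"slide":[1.85,-2.16,0],"angular":[0,0,-0.12],"jaw":0},{"slide":[1.85,-2.16,0],"angular":[0,0,-0.12],"jaw":0},{"slide":[1.85,-2.16,0],"angular":[0,0,-0.12],"jaw":0},{"slide":[1.85,-2.16,0],"angular":[0,0,-0.12],"jaw":0},{"slide":[1.85,-2.16,0],"angular":[0,0,-0.12],"jaw":0},{"slide":[1.85,-2.16,0],"angular":[0,0,-0.12],"jaw":0}]' >/dev/null; python3 -c "from h import*;st()"
python3 -m crank '[{"slide":[0,0,-0.9],"angular":[0,0,-0.1],"jaw":0},{"slide":[0,0,-0.9],"angular":[0,0,-0.1],"jaw":0},{"slide":[0,0,-0.9],"angular":[0,0,-0.1],"jaw":0},{"slide":[0,0,-0.9],"angular":[0,0,-0.1],"jaw":0},{"slide":[0,0,-0.9],"angular":[0,0,-0.1],"jaw":0},{"slide":[0,0,-0.9],"angular":[0,0,-0.1],"jaw":0},{"slide":[0,0,-0.9],"angular":[0,0,-0.1],"jaw":0},{"slide":[0,0,-0.9],"angular":[0,0,-0.1],"jaw":0},{"slide":[0,0,-0.6],"angular":[0,0,-0.1],"jaw":0},{"slide":[0,0,0],"angular":[0,0,0],"jaw":0}]' >/dev/null; python3 - <<'E'
from h import*;st()
A=cams.camera("top")[190:270,200:280,::-1];B=cams.camera("side")[130:250,215:335,::-1]
cv2.imwrite("pics/pre.png",np.hstack([cv2.resize(A,(400,400)),cv2.resize(B,(400,400))]))
E
```

```text
1.77 tcp [546.43 161.05 239.02] yaw -53.2 F [-0.06  0.44 -1.03] M [ 0.02  0.06 -0.03] w 0.999 q [-0.82  0.29  0.6   1.55 -0.17  1.35 -1.13]
2.6 tcp [544.79 162.12 159.48] yaw -104.7 F [-0.01  0.22 -0.57] M [ 0.04  0.05 -0.01] w 0.999 q [-0.92  0.38  0.74  1.67 -0.27  1.2  -1.95]
```

View pics/pre.png

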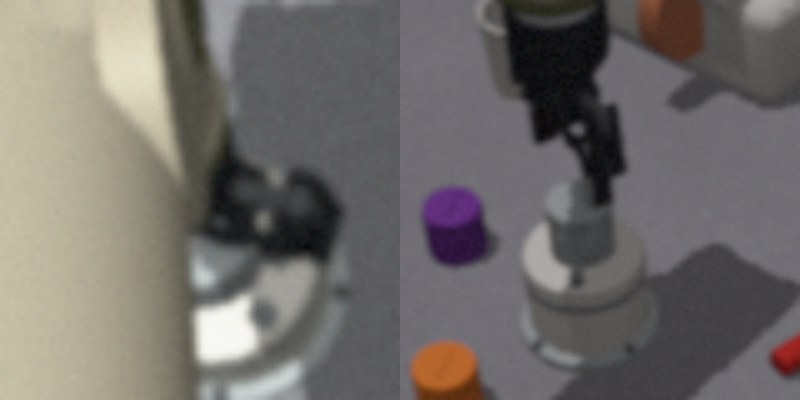

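```bash
python3 -m crank '[{"slide":[0.1,-0.1,-0.7],"angular":[0,0,0],"jaw":0},{"slide":[0.1,0,-0.7],"angular":[0,0,0],"jaw":0},{"slide":[0,0,-0.7],"angular":[0,0,0],"jaw":0},{"slide":[0,0,-0.7],"angular":[0,0,0],"jaw":0},{"slide":[0,0,-0.7],"angular":[0,0,0],"jaw":0},{"slide":[0,0,-0.7],"angular":[0,0,0],"jaw":0},{"slide":[0,0,-0.3],"angular":[0,0,0],"jaw":0},{"slide":[0,0,0],"angular":[0,0,0],"jaw":30},{"slide":[0,0,0],"angular":[0,0,0],"jaw":55},{"slide":[0,0,0],"angular":[0,0,0],"jaw":80}]' >/dev/null; python3 -c "from h import*;st()"
python3 -m crank '[{"slide":[0,0,0],"angular":[0,0,0],"jaw":80},{"slide":[0,0,0],"angular":[0,0,0],"jaw":80},{"slide":[0,0,0],"angular":[0,0,0],"jaw":82},{"slide":[0,0,0],"angular":[0,0,0],"jaw":84},{"slide":[0,0,0],"angular":[0,0,0],"jaw":84},{"slide":[0,0,0],"angular":[0,0,0],"jaw":86},{"slide":[0,0,0],"angular":[0,0,0],"jaw":86},{"slide":[0,0,0],"angular":[0,0,0],"jaw":86},{"slide":[0,0,0],"angular":[0,0,0],"jaw":86},{"slide":[0,0,0],"angular":[0,0,0],"jaw":86}]' >/dev/null; python3 -c "from h import*;st()"
```

```text
3.53 tcp [548.23 161.22 116.62] yaw -104.4 F [-0.36  1.28 -0.92] M [0.02 0.03 0.02] w 0.687 q [-0.9   0.43  0.71  1.71 -0.31  1.12 -1.91]
4.37 tcp [547.95 161.22 116.27] yaw -104.4 F [-0.27  0.02  0.05] M [ 0.02 -0.    0.06] w 0.658 q [-0.9   0.43  0.71  1.71 -0.31  1.12 -1.91]
```

```bash
python3 -m crank '[{"slide":[0,0,0],"angular":[0,0,0],"jaw":88},{"slide":[0,0,0],"angular":[0,0,0],"jaw":89},{"slide":[0,0,0],"angular":[0,0,0],"jaw":90},{"slide":[0,0,0],"angular":[0,0,0],"jaw":91},{"slide":[0,0,0],"angular":[0,0,0],"jaw":92},{"slide":[0,0,0],"angular":[0,0,0],"jaw":93},{"slide":[0,0,0],"angular":[0,0,0],"jaw":94},{"slide":[0,0,0],"angular":[0,0,0],"jaw":94},{"slide":[0,0,0],"angular":[0,0,0],"jaw":94},{"slide":[0,0,0],"angular":[0,0,0],"jaw":94}]' >/dev/null; python3 -c "from h import*;st()"
```

```text
5.2 tcp [547.95 161.1  116.27] yaw -104.5 F [-0.53 -2.63 -0.49] M [-0.42  0.15 -0.04] w 0.635 q [-0.9   0.43  0.71  1.71 -0.31  1.12 -1.91]
```

```bash
python3 -m crank '[{"slide":[0,-0.05,0],"angular":[0,0,0],"jaw":94},{"slide":[0,-0.05,0],"angular":[0,0,0],"jaw":94},{"slide":[0,0,0],"angular":[0,0,0],"jaw":95},{"slide":[0,0,0],"angular":[0,0,0],"jaw":96},{"slide":[0,0,0],"angular":[0,0,0],"jaw":97},{"slide":[0,0,0],"angular":[0,0,0],"jaw":98},{"slide":[0,0,0],"angular":[0,0,0],"jaw":98},{"slide":[0,0,0],"angular":[0,0,0],"jaw":98},{"slide":[0,0,0],"angular":[0,0,0],"jaw":98},{"slide":[0,0,0],"angular":[0,0,0],"jaw":98}]' >/dev/null; python3 -c "from h import*;st()"
```

```text
6.03 tcp [547.95 160.26 116.28] yaw -104.4 F [-0.37  0.12  0.15] M [-0.01  0.01 -0.  ] w 0.617 q [-0.9   0.43  0.71  1.71 -0.31  1.12 -1.91]
```

```bash
python3 -m crank '[{"slide":[0,0,0],"angular":[0,0,0],"jaw":105},{"slide":[0,0,0],"angular":[0,0,0],"jaw":120},{"slide":[0,0,0],"angular":[0,0,0],"jaw":140},{"slide":[0,0,0],"angular":[0,0,0],"jaw":140},{"slide":[0,0,0],"angular":[0,0,0],"jaw":140},{"slide":[0,0,0],"angular":[0,0,0],"jaw":140},{"slide":[0,0,0],"angular":[0,0,0],"jaw":140},{"slide":[0,0,0],"angular":[0,0,0],"jaw":140},{"slide":[0,0,0],"angular":[0,0,0],"jaw":140},{"slide":[0,0,0],"angular":[0,0,0],"jaw":140}]' >/dev/null; python3 -c "from h import*;st()"
python3 -m crank '[{"slide":[0,0,0],"angular":[0,0,0.04],"jaw":140},{"slide":[0,0,0],"angular":[0,0,0.04],"jaw":140},{"slide":[0,0,0],"angular":[0,0,0.04],"jaw":140},{"slide":[0,0,0],"angular":[0,0,0.04],"jaw":140},{"slide":[0,0,0],"angular":[0,0,0.04],"jaw":140},{"slide":[0,0,0],"angular":[0,0,0.04],"jaw":140},{"slide":[0,0,0],"angular":[0,0,0],"jaw":140},{"slide":[0,0,0],"angular":[0,0,0],"jaw":140},{"slide":[0,0,0],"angular":[0,0,0],"jaw":140},{"slide":[0,0,0],"angular":[0,0,0],"jaw":140}]' >/dev/null; python3 -c "from h import*;st()"
```

```text
6.87 tcp [548.   160.23 116.41] yaw -104.4 F [-1.55 -1.26  4.24] M [-0.    0.36  0.02] w 0.591 q [-0.9   0.43  0.72  1.71 -0.31  1.12 -1.91]
7.7 tcp [548.13 160.39 116.4 ] yaw -90.7 F [-0.41  1.74  4.05] M [ 0.1  -0.   -0.01] w 0.59 q [-0.86  0.42  0.66  1.71 -0.28  1.11 -1.69]
```

```bash
python3 -m crank '[{"slide":[0,0,0],"angular":[0,0,0.05],"jaw":140},{"slide":[0,0,0],"angular":[0,0,0.05],"jaw":140},{"slide":[0,0,0],"angular":[0,0,0.05],"jaw":140},{"slide":[0,0,0],"angular":[0,0,0.05],"jaw":140},{"slide":[0,0,0],"angular":[0,0,0.05],"jaw":140},{"slide":[0,0,0],"angular":[0,0,0],"jaw":140},{"slide":[0,0,0],"angular":[0,0,0],"jaw":140},{"slide":[0,0,0],"angular":[0,0,0],"jaw":140},{"slide":[0,0,0],"angular":[0,0,0],"jaw":140},{"slide":[0,0,0],"angular":[0,0,0],"jaw":140}]' >/dev/null; python3 -c "from h import*;st()"
python3 -m crank '[{"slide":[0,0,0.02],"angular":[0,0,0],"jaw":140},{"slide":[0,0,0.02],"angular":[0,0,0],"jaw":140},{"slide":[0,0,0],"angular":[0,0,0],"jaw":140},{"slide":[0,0,0],"angular":[0,0,0],"jaw":140},{"slide":[0,0,0],"angular":[0,0,0],"jaw":140},{"slide":[0,0,0],"angular":[0,0,0],"jaw":140},{"slide":[0,0,0],"angular":[0,0,0],"jaw":140},{"slide":[0,0,0],"angular":[0,0,0],"jaw":140},{"slide":[0,0,0],"angular":[0,0,0],"jaw":140},{"slide":[0,0,0],"angular":[0,0,0],"jaw":140}]' >/dev/null; python3 -c "from h import*;st()"
```

```text
8.53 tcp [548.12 160.21 116.4 ] yaw -76.4 F [0.63 0.42 4.99] M [ 0.11 -0.05 -0.06] w 0.589 q [-0.82  0.41  0.61  1.71 -0.26  1.11 -1.46]
9.37 tcp [547.93 160.16 116.66] yaw -76.4 F [ 1.93  0.34 -0.21] M [ 0.03 -0.34 -0.02] w 0.59 q [-0.82  0.4   0.61  1.71 -0.26  1.11 -1.46]
```

```bash
python3 -m crank '[{"slide":[0,0,0.01],"angular":[0,0,0.06],"jaw":140},{"slide":[0,0,0.01],"angular":[0,0,0.06],"jaw":140},{"slide":[0,0,0.01],"angular":[0,0,0.06],"jaw":140},{"slide":[0,0,0.01],"angular":[0,0,0.06],"jaw":140},{"slide":[0,0,0.01],"angular":[0,0,0.06],"jaw":140},{"slide":[0,0,0],"angular":[0,0,0],"jaw":140},{"slide":[0,0,0],"angular":[0,0,0],"jaw":140},{"slide":[0,0,0],"angular":[0,0,0],"jaw":140},{"slide":[0,0,0],"angular":[0,0,0],"jaw":140},{"slide":[0,0,0],"angular":[0,0,0],"jaw":140}]' >/dev/null; python3 -c "from h import*;st()"
```

```text
10.2 tcp [547.55 160.13 116.99] yaw -59.2 F [-1.48 -0.14  0.91] M [-0.04  0.41  0.03] w 0.594 q [-0.78  0.39  0.56  1.71 -0.23  1.11 -1.19]
```

```bash
python3 -m crank '[{"slide":[0,0,0.01],"angular":[0,0,0.06],"jaw":140},{"slide":[0,0,0.01],"angular":[0,0,0.06],"jaw":140},{"slide":[0,0,0.01],"angular":[0,0,0.06],"jaw":140},{"slide":[0,0,0.01],"angular":[0,0,0.06],"jaw":140},{"slide":[0,0,0.01],"angular":[0,0,0.06],"jaw":140},{"slide":[0,0,0],"angular":[0,0,0],"jaw":140},{"slide":[0,0,0],"angular":[0,0,0],"jaw":140},{"slide":[0,0,0],"angular":[0,0,0],"jaw":140},{"slide":[0,0,0],"angular":[0,0,0],"jaw":140},{"slide":[0,0,0],"angular":[0,0,0],"jaw":140}]' >/dev/null; python3 -c "from h import*;st()"
```

```text
11.03 tcp [548.11 160.25 117.73] yaw -42.1 F [0.58 0.5  0.19] M [ 0.08 -0.2  -0.01] w 0.59 q [-0.73  0.38  0.5   1.7  -0.2   1.1  -0.91]
```

```bash
python3 -m crank '[{"slide":[0,0,0.01],"angular":[0,0,0.05],"jaw":140},{"slide":[0,0,0.01],"angular":[0,0,0.05],"jaw":140},{"slide":[0,0,0.01],"angular":[0,0,0.05],"jaw":140},{"slide":[0,0,0.01],"angular":[0,0,0.05],"jaw":140},{"slide":[0,0,0.01],"angular":[0,0,0.05],"jaw":140},{"slide":[0,0,0.01],"angular":[0,0,0.05],"jaw":140},{"slide":[0,0,0],"angular":[0,0,0.05],"jaw":140},{"slide":[0,0,0],"angular":[0,0,0.05],"jaw":140},{"slide":[0,0,0],"angular":[0,0,0],"jaw":140},{"slide":[0,0,0],"angular":[0,0,0],"jaw":140}]' >/dev/null; python3 -c "from h import*;st()"
```

```text
11.87 tcp [548.01 160.42 118.47] yaw -19.2 F [-0.09  1.29  1.58] M [ 0.29  0.08 -0.01] w 0.592 q [-0.68  0.37  0.42  1.7  -0.17  1.1  -0.54]
```

```bash
python3 -m crank '[{"slide":[0,0,0.01],"angular":[0,0,0.05],"jaw":140},{"slide":[0,0,0.01],"angular":[0,0,0.05],"jaw":140},{"slide":[0,0,0.01],"angular":[0,0,0.05],"jaw":140},{"slide":[0,0,0.01],"angular":[0,0,0.05],"jaw":140},{"slide":[0,0,0.01],"angular":[0,0,0.05],"jaw":140},{"slide":[0,0,0],"angular":[0,0,0.05],"jaw":140},{"slide":[0,0,0],"angular":[0,0,0.05],"jaw":140},{"slide":[0,0,0],"angular":[0,0,0.05],"jaw":140},{"slide":[0,0,0],"angular":[0,0,0],"jaw":140},{"slide":[0,0,0],"angular":[0,0,0],"jaw":140}]' >/dev/null; python3 -c "from h import*;st()"
```

```text
12.7 tcp [548.08 161.06 119.31] yaw 3.7 F [-0.82  2.93  5.38] M [0.76 0.29 0.01] w 0.589 q [-0.62  0.37  0.35  1.7  -0.14  1.1  -0.16]
```

```bash
python3 -m crank '[{"slide":[0,0,0.03],"angular":[0,0,0.0],"jaw":140},{"slide":[0,0,0.02],"angular":[0,0,0.05],"jaw":140},{"slide":[0,0,0.01],"angular":[0,0,0.05],"jaw":140},{"slide":[0,0,0.01],"angular":[0,0,0.05],"jaw":140},{"slide":[0,0,0.01],"angular":[0,0,0.05],"jaw":140},{"slide":[0,0,0.01],"angular":[0,0,0.05],"jaw":140},{"slide":[0,0,0.01],"angular":[0,0,0.05],"jaw":140},{"slide":[0,0,0.01],"angular":[0,0,0.05],"jaw":140},{"slide":[0,0,0],"angular":[0,0,0],"jaw":140},{"slide":[0,0,0],"angular":[0,0,0],"jaw":140}]' >/dev/null; python3 -c "from h import*;st()"
```

```text
13.53 tcp [547.66 160.69 120.06] yaw 23.7 F [-1.58  2.13  5.42] M [ 0.69  0.64 -0.03] w 0.594 q [-0.57  0.36  0.29  1.69 -0.11  1.1   0.17]
```

```bash
python3 -m crank '[{"slide":[0,0,0.03],"angular":[0,0,0.0],"jaw":140},{"slide":[0,0,0.02],"angular":[0,0,0.05],"jaw":140},{"slide":[0,0,0.01],"angular":[0,0,0.05],"jaw":140},{"slide":[0,0,0.01],"angular":[0,0,0.05],"jaw":140},{"slide":[0,0,0.01],"angular":[0,0,0.05],"jaw":140},{"slide":[0,0,0.02],"angular":[0,0,0.05],"jaw":140},{"slide":[0,0,0.01],"angular":[0,0,0.05],"jaw":140},{"slide":[0,0,0.01],"angular":[0,0,0.05],"jaw":140},{"slide":[0,0,0],"angular":[0,0,0],"jaw":140},{"slide":[0,0,0],"angular":[0,0,0],"jaw":140}]' >/dev/null; python3 -c "from h import*;st()"
```

```text
14.37 tcp [547.39 160.7  121.16] yaw 43.8 F [-3.45  3.71  6.78] M [ 0.66  0.83 -0.05] w 0.594 q [-0.53  0.36  0.23  1.69 -0.09  1.11  0.5 ]
```

```bash
python3 -m crank '[{"slide":[0,0,0.02],"angular":[0,0,0.0],"jaw":140},{"slide":[0,0,0.02],"angular":[0,0,0],"jaw":140},{"slide":[0,0,0.02],"angular":[0,0,0],"jaw":140},{"slide":[0,0,0],"angular":[0,0,0],"jaw":140},{"slide":[0,0,0],"angular":[0,0,0],"jaw":140},{"slide":[0,0,0],"angular":[0,0,0],"jaw":140},{"slide":[0,0,0],"angular":[0,0,0],"jaw":140},{"slide":[0,0,0],"angular":[0,0,0],"jaw":140},{"slide":[0,0,0],"angular":[0,0,0],"jaw":140},{"slide":[0,0,0],"angular":[0,0,0],"jaw":140}]' >/dev/null; python3 -c "from h import*;st()"
```

```text
15.2 tcp [547.42 160.44 121.37] yaw 43.9 F [-3.77  4.62  4.03] M [ 0.88  0.86 -0.09] w 0.592 q [-0.53  0.36  0.23  1.69 -0.09  1.11  0.5 ]
```

```bash
python3 -m crank '[{"slide":[-0.02,0.02,0.02],"angular":[0,0,0.0],"jaw":140},{"slide":[-0.02,0.02,0.02],"angular":[0,0,0],"jaw":140},{"slide":[-0.02,0.02,0],"angular":[0,0,0],"jaw":140},{"slide":[0,0,0],"angular":[0,0,0],"jaw":140},{"slide":[0,0,0],"angular":[0,0,0],"jaw":140},{"slide":[0,0,0],"angular":[0,0,0],"jaw":140},{"slide":[0,0,0],"angular":[0,0,0],"jaw":140},{"slide":[0,0,0],"angular":[0,0,0],"jaw":140},{"slide":[0,0,0],"angular":[0,0,0],"jaw":140},{"slide":[0,0,0],"angular":[0,0,0],"jaw":140}]' >/dev/null; python3 -c "from h import*;st()"
```

```text
16.03 tcp [547.29 160.4  121.92] yaw 43.9 F [-1.73  1.03 -2.64] M [ 0.15  0.32 -0.03] w 0.591 q [-0.53  0.35  0.23  1.69 -0.09  1.11  0.5 ]
```

```bash
python3 -m crank '[{"slide":[0,0,0],"angular":[0,0,0.05],"jaw":140},{"slide":[0,0,0.01],"angular":[0,0,0.05],"jaw":140},{"slide":[0,0,0.01],"angular":[0,0,0.05],"jaw":140},{"slide":[0,0,0.01],"angular":[0,0,0.05],"jaw":140},{"slide":[0,0,0.01],"angular":[0,0,0.05],"jaw":140},{"slide":[0,0,0.01],"angular":[0,0,0.05],"jaw":140},{"slide":[0,0,0.01],"angular":[0,0,0.05],"jaw":140},{"slide":[0,0,0.01],"angular":[0,0,0.05],"jaw":140},{"slide":[0,0,0],"angular":[0,0,0],"jaw":140},{"slide":[0,0,0],"angular":[0,0,0],"jaw":140}]' >/dev/null; python3 -c "from h import*;st()"
```

```text
16.87 tcp [547.11 160.43 122.78] yaw 66.8 F [-4.02 -0.45  1.23] M [-0.13  0.81 -0.  ] w 0.588 q [-0.47  0.35  0.17  1.69 -0.06  1.11  0.87]
```

```bash
python3 -m crank '[{"slide":[-0.02,0,0.01],"angular":[0,0,0.05],"jaw":140},{"slide":[-0.02,0,0.01],"angular":[0,0,0.05],"jaw":140},{"slide":[0,0,0.01],"angular":[0,0,0.05],"jaw":140},{"slide":[0,0,0.01],"angular":[0,0,0.05],"jaw":140},{"slide":[0,0,0.01],"angular":[0,0,0.05],"jaw":140},{"slide":[0,0,0.01],"angular":[0,0,0.05],"jaw":140},{"slide":[0,0,0.01],"angular":[0,0,0.05],"jaw":140},{"slide":[0,0,0.01],"angular":[0,0,0.05],"jaw":140},{"slide":[0,0,0],"angular":[0,0,0],"jaw":140},{"slide":[0,0,0],"angular":[0,0,0],"jaw":140}]' >/dev/null; python3 -c "from h import*;st()"
```

```text
17.7 tcp [546.86 160.5  123.6 ] yaw 89.6 F [-3.53  0.04  1.4 ] M [-0.16  0.83  0.05] w 0.592 q [-0.42  0.35  0.1   1.69 -0.04  1.11  1.25]
```

```bash
python3 -m crank '[{"slide":[-0.02,0,0.012],"angular":[0,0,0.06],"jaw":140},{"slide":[-0.02,0,0.012],"angular":[0,0,0.06],"jaw":140},{"slide":[0,0,0.012],"angular":[0,0,0.06],"jaw":140},{"slide":[0,0,0.012],"angular":[0,0,0.06],"jaw":140},{"slide":[0,0,0.012],"angular":[0,0,0.06],"jaw":140},{"slide":[0,0,0.012],"angular":[0,0,0.06],"jaw":140},{"slide":[0,0,0.012],"angular":[0,0,0.06],"jaw":140},{"slide":[0,0,0.012],"angular":[0,0,0.06],"jaw":140},{"slide":[0,0,0],"angular":[0,0,0],"jaw":140},{"slide":[0,0,0],"angular":[0,0,0],"jaw":140}]' >/dev/null; python3 -c "from h import*;st()"
```

```text
18.53 tcp [546.78 160.32 124.69] yaw 117.1 F [-2.4  -1.28  1.45] M [-0.39  0.63 -0.  ] w 0.594 q [-0.36  0.35  0.02  1.68 -0.01  1.11  1.71]
```

```bash
python3 -m crank '[{"slide":[0,0,0.012],"angular":[0,0,0.06],"jaw":140},{"slide":[0,0,0.012],"angular":[0,0,0.06],"jaw":140},{"slide":[0,0,0.012],"angular":[0,0,0.06],"jaw":140},{"slide":[0,0,0.012],"angular":[0,0,0.06],"jaw":140},{"slide":[0,0,0.012],"angular":[0,0,0.06],"jaw":140},{"slide":[0,0,0.012],"angular":[0,0,0.06],"jaw":140},{"slide":[0,0,0.012],"angular":[0,0,0.06],"jaw":140},{"slide":[0,0,0.012],"angular":[0,0,0.06],"jaw":140},{"slide":[0,0,0],"angular":[0,0,0],"jaw":140},{"slide":[0,0,0],"angular":[0,0,0],"jaw":140}]' >/dev/null; python3 -c "from h import*;st()"
```

```text
19.37 tcp [547.05 160.09 125.76] yaw 144.5 F [-1.2  -3.16  2.66] M [-0.88  0.35  0.09] w 0.592 q [-0.3   0.35 -0.05  1.68  0.02  1.12  2.16]
```

```bash
python3 -m crank '[{"slide":[0,0,0],"angular":[0,0,0],"jaw":60},{"slide":[0,0,0],"angular":[0,0,0],"jaw":60},{"slide":[0,0,0],"angular":[0,0,0],"jaw":60},{"slide":[0,0,0],"angular":[0,0,0],"jaw":60},{"slide":[0,0,0],"angular":[0,0,-0.105],"jaw":60},{"slide":[0,0,0],"angular":[0,0,-0.105],"jaw":60},{"slide":[0,0,0],"angular":[0,0,-0.105],"jaw":60},{"slide":[0,0,0],"angular":[0,0,-0.105],"jaw":60},{"slide":[0,0,0],"angular":[0,0,-0.105],"jaw":60},{"slide":[0,0,0],"angular":[0,0,-0.105],"jaw":60}]' >/dev/null; python3 -c "from h import*;st()"
python3 -m crank '[{"slide":[0,0,0],"angular":[0,0,-0.12],"jaw":60},{"slide":[0,0,0],"angular":[0,0,-0.12],"jaw":60},{"slide":[0,0,0],"angular":[0,0,-0.12],"jaw":60},{"slide":[0,0,0],"angular":[0,0,-0.12],"jaw":60},{"slide":[0,0,0],"angular":[0,0,-0.12],"jaw":60},{"slide":[0,0,0],"angular":[0,0,-0.12],"jaw":60},{"slide":[0,0,0],"angular":[0,0,-0.12],"jaw":60},{"slide":[0,0,0],"angular":[0,0,-0.12],"jaw":60},{"slide":[0,0,0],"angular":[0,0,-0.12],"jaw":60},{"slide":[0,0,0],"angular":[0,0,-0.12],"jaw":60}]' >/dev/null; python3 -c "from h import*;st()"
python3 -m crank '[{"slide":[0,0,0],"angular":[0,0,-0.12],"jaw":60},{"slide":[0,0,0],"angular":[0,0,-0.12],"jaw":60},{"slide":[0,0,0],"angular":[0,0,-0.12],"jaw":60},{"slide":[0,0,0],"angular":[0,0,-0.12],"jaw":60},{"slide":[0,0,0],"angular":[0,0,-0.12],"jaw":60},{"slide":[0,0,0],"angular":[0,0,-0.12],"jaw":60},{"slide":[0,0,0],"angular":[0,0,-0.12],"jaw":60},{"slide":[0,0,0],"angular":[0,0,-0.12],"jaw":60},{"slide":[0,0,0],"angular":[0,0,-0.12],"jaw":60},{"slide":[0,0,0],"angular":[0,0,-0.12],"jaw":60}]' >/dev/null; python3 -c "from h import*;st()"
```

```text
20.2 tcp [546.64 161.11 125.5 ] yaw 108.4 F [ 0.76  0.17 -0.37] M [-0.03 -0.01 -0.02] w 0.765 q [-0.38  0.35  0.05  1.68 -0.02  1.11  1.56]
21.03 tcp [546.63 161.16 125.52] yaw 39.6 F [0.97 0.18 0.32] M [ 0.01  0.01 -0.01] w 0.765 q [-0.54  0.35  0.24  1.69 -0.09  1.11  0.42]
21.87 tcp [546.58 161.2  125.5 ] yaw -29.2 F [0.43 0.24 0.56] M [-0.   -0.02  0.02] w 0.764 q [-0.7   0.37  0.45  1.7  -0.17  1.12 -0.71]
```

```bash
python3 -m crank '[{"slide":[0.04,-0.05,0],"angular":[0,0,-0.1],"jaw":60},{"slide":[0,-0.05,0],"angular":[0,0,0],"jaw":75},{"slide":[0,0,0],"angular":[0,0,0],"jaw":85},{"slide":[0,0,0],"angular":[0,0,0],"jaw":92},{"slide":[0,0,0],"angular":[0,0,0],"jaw":94},{"slide":[0,0,0],"angular":[0,0,0],"jaw":96},{"slide":[0,0,0],"angular":[0,0,0],"jaw":97},{"slide":[0,0,0],"angular":[0,0,0],"jaw":97},{"slide":[0,0,0],"angular":[0,0,0],"jaw":97},{"slide":[0,0,0],"angular":[0,0,0],"jaw":97}]' >/dev/null; python3 -c "from h import*;st()"
```

```text
22.7 tcp [546.94 159.78 125.49] yaw -34.5 F [-0.06  0.32 -0.25] M [ 0.01 -0.    0.06] w 0.621 q [-0.71  0.37  0.46  1.7  -0.18  1.12 -0.8 ]
```

```bash
python3 -m crank '[{"slide":[0,0,0],"angular":[0,0,0],"jaw":105},{"slide":[0,0,0],"angular":[0,0,0],"jaw":120},{"slide":[0,0,0],"angular":[0,0,0],"jaw":140},{"slide":[0,0,0],"angular":[0,0,0],"jaw":140},{"slide":[0,0,0],"angular":[0,0,0],"jaw":140},{"slide":[0,0,0],"angular":[0,0,0],"jaw":140},{"slide":[0,0,0.01],"angular":[0,0,0.05],"jaw":140},{"slide":[0,0,0.01],"angular":[0,0,0.05],"jaw":140},{"slide":[0,0,0.01],"angular":[0,0,0.05],"jaw":140},{"slide":[0,0,0],"angular":[0,0,0],"jaw":140}]' >/dev/null; python3 -c "from h import*;st()"
```

```text
23.53 tcp [547.12 159.9  126.11] yaw -25.8 F [-0.64  0.55  3.96] M [-0.05  0.18  0.11] w 0.591 q [-0.69  0.37  0.44  1.7  -0.17  1.12 -0.65]
```

```bash
python3 -m crank '[{"slide":[0,0,0.03],"angular":[0,0,0.06],"jaw":140},{"slide":[0,0,0.012],"angular":[0,0,0.06],"jaw":140},{"slide":[0,0,0.012],"angular":[0,0,0.06],"jaw":140},{"slide":[0,0,0.012],"angular":[0,0,0.06],"jaw":140},{"slide":[0,0,0.012],"angular":[0,0,0.06],"jaw":140},{"slide":[0,0,0.012],"angular":[0,0,0.06],"jaw":140},{"slide":[0,0,0.012],"angular":[0,0,0.06],"jaw":140},{"slide":[0,0,0.012],"angular":[0,0,0.06],"jaw":140},{"slide":[0,0,0],"angular":[0,0,0],"jaw":140},{"slide":[0,0,0],"angular":[0,0,0],"jaw":140}]' >/dev/null; python3 -c "from h import*;st()"
```

```text
24.37 tcp [547.04 159.98 127.21] yaw 1.4 F [-1.13  0.72  5.22] M [0.09 0.24 0.06] w 0.592 q [-0.62  0.36  0.35  1.69 -0.14  1.12 -0.21]
```

```bash
python3 -m crank '[{"slide":[0,0,0.012],"angular":[0,0,0.06],"jaw":140},{"slide":[0,0,0.012],"angular":[0,0,0.06],"jaw":140},{"slide":[0,0,0.012],"angular":[0,0,0.06],"jaw":140},{"slide":[0,0,0.012],"angular":[0,0,0.06],"jaw":140},{"slide":[0,0,0.012],"angular":[0,0,0.06],"jaw":140},{"slide":[0,0,0.012],"angular":[0,0,0.06],"jaw":140},{"slide":[0,0,0.012],"angular":[0,0,0.06],"jaw":140},{"slide":[0,0,0.012],"angular":[0,0,0.06],"jaw":140},{"slide":[0,0,0],"angular":[0,0,0],"jaw":140},{"slide":[0,0,0],"angular":[0,0,0],"jaw":140}]' >/dev/null; python3 -c "from h import*;st()"
```

```text
25.2 tcp [547.1  159.98 128.38] yaw 28.9 F [-0.89 -0.12  7.32] M [-0.07  0.45  0.03] w 0.589 q [-0.56  0.35  0.27  1.69 -0.1   1.12  0.25]
```

Force is creeping up; add rise.

```bash
python3 -m crank '[{"slide":[0,0,0.04],"angular":[0,0,0],"jaw":140},{"slide":[0,0,0.03],"angular":[0,0,0.06],"jaw":140},{"slide":[0,0,0.015],"angular":[0,0,0.06],"jaw":140},{"slide":[0,0,0.015],"angular":[0,0,0.06],"jaw":140},{"slide":[0,0,0.015],"angular":[0,0,0.06],"jaw":140},{"slide":[0,0,0.015],"angular":[0,0,0.06],"jaw":140},{"slide":[0,0,0.015],"angular":[0,0,0.06],"jaw":140},{"slide":[0,0,0.015],"angular":[0,0,0.06],"jaw":140},{"slide":[0,0,0],"angular":[0,0,0],"jaw":140},{"slide":[0,0,0],"angular":[0,0,0],"jaw":140}]' >/dev/null; python3 -c "from h import*;st()"
```

```text
26.03 tcp [546.86 160.16 129.53] yaw 52.9 F [-1.46  2.04  4.4 ] M [ 0.37  0.37 -0.06] w 0.589 q [-0.5   0.34  0.2   1.68 -0.08  1.12  0.64]
```

```bash
python3 -m crank '[{"slide":[0,0,0.04],"angular":[0,0,0],"jaw":140},{"slide":[0,0,0.02],"angular":[0,0,0.06],"jaw":140},{"slide":[0,0,0.014],"angular":[0,0,0.06],"jaw":140},{"slide":[0,0,0.014],"angular":[0,0,0.06],"jaw":140},{"slide":[0,0,0.014],"angular":[0,0,0.06],"jaw":140},{"slide":[0,0,0.014],"angular":[0,0,0.06],"jaw":140},{"slide":[0,0,0.014],"angular":[0,0,0.06],"jaw":140},{"slide":[0,0,0.014],"angular":[0,0,0.06],"jaw":140},{"slide":[0,0,0],"angular":[0,0,0],"jaw":140},{"slide":[0,0,0],"angular":[0,0,0],"jaw":140}]' >/dev/null; python3 -c "from h import*;st()"
```

```text
26.87 tcp [546.81 159.36 130.76] yaw 77.0 F [-1.76 -0.8   2.61] M [-0.03  0.28  0.01] w 0.59 q [-0.45  0.34  0.14  1.68 -0.05  1.12  1.04]
```

```bash
python3 -m crank '[{"slide":[0,0,0.014],"angular":[0,0,0.06],"jaw":140},{"slide":[0,0,0.014],"angular":[0,0,0.06],"jaw":140},{"slide":[0,0,0.014],"angular":[0,0,0.06],"jaw":140},{"slide":[0,0,0.014],"angular":[0,0,0.06],"jaw":140},{"slide":[0,0,0.014],"angular":[0,0,0.06],"jaw":140},{"slide":[0,0,0.014],"angular":[0,0,0.06],"jaw":140},{"slide":[0,0,0.014],"angular":[0,0,0.06],"jaw":140},{"slide":[0,0,0.014],"angular":[0,0,0.06],"jaw":140},{"slide":[0,0,0],"angular":[0,0,0],"jaw":140},{"slide":[0,0,0],"angular":[0,0,0],"jaw":140}]' >/dev/null; python3 -c "from h import*;st()"
```

```text
27.7 tcp [547.04 159.22 131.9 ] yaw 104.4 F [ 0.68 -1.27  1.59] M [-0.3  -0.01  0.03] w 0.588 q [-0.39  0.34  0.06  1.68 -0.02  1.13  1.5 ]
```

```bash
python3 -m crank '[{"slide":[0,0,0.014],"angular":[0,0,0.06],"jaw":140},{"slide":[0,0,0.014],"angular":[0,0,0.06],"jaw":140},{"slide":[0,0,0.014],"angular":[0,0,0.06],"jaw":140},{"slide":[0,0,0.014],"angular":[0,0,0.06],"jaw":140},{"slide":[0,0,0.014],"angular":[0,0,0.06],"jaw":140},{"slide":[0,0,0.014],"angular":[0,0,0.06],"jaw":140},{"slide":[0,0,0.014],"angular":[0,0,0.06],"jaw":140},{"slide":[0,0,0.014],"angular":[0,0,0.06],"jaw":140},{"slide":[0,0,0],"angular":[0,0,0],"jaw":140},{"slide":[0,0,0],"angular":[0,0,0],"jaw":140}]' >/dev/null; python3 -c "from h import*;st()"
```

```text
28.53 tcp [547.   159.56 133.07] yaw 131.9 F [ 1.31 -0.12  1.76] M [-0.18 -0.03  0.02] w 0.589 q [-0.33  0.34 -0.01  1.67  0.01  1.13  1.96]
```

```bash
python3 -m crank '[{"slide":[0,0,0.02],"angular":[0,0,0.04],"jaw":140},{"slide":[0,0,0.02],"angular":[0,0,0.04],"jaw":140},{"slide":[0,0,0.02],"angular":[0,0,0.04],"jaw":140},{"slide":[0,0,0.02],"angular":[0,0,0.04],"jaw":140},{"slide":[0,0,0.02],"angular":[0,0,0.04],"jaw":140},{"slide":[0,0,0.02],"angular":[0,0,0.04],"jaw":140},{"slide":[0,0,0],"angular":[0,0,0],"jaw":140},{"slide":[0,0,0],"angular":[0,0,0],"jaw":140},{"slide":[0,0,0],"angular":[0,0,0],"jaw":140},{"slide":[0,0,0],"angular":[0,0,0],"jaw":140}]' >/dev/null; python3 -c "from h import*;st()"
```

```text
29.37 tcp [546.71 159.8  134.07] yaw 145.8 F [ 0.27  0.48 -2.18] M [-0.06  0.01  0.03] w 0.593 q [-0.3   0.34 -0.05  1.67  0.02  1.13  2.19]
```

```bash
python3 -m crank '[{"slide":[0,0,0.03],"angular":[0,0,0],"jaw":140},{"slide":[0,0,0.03],"angular":[0,0,0],"jaw":140},{"slide":[0,0,0.03],"angular":[0,0,0],"jaw":140},{"slide":[0,0,0.03],"angular":[0,0,0],"jaw":140},{"slide":[0,0,0.03],"angular":[0,0,0],"jaw":140},{"slide":[0,0,0],"angular":[0,0,0],"jaw":140},{"slide":[0,0,0],"angular":[0,0,0],"jaw":140},{"slide":[0,0,0],"angular":[0,0,0],"jaw":140},{"slide":[0,0,0],"angular":[0,0,0],"jaw":140},{"slide":[0,0,0],"angular":[0,0,0],"jaw":140}]' >/dev/null; python3 -c "from h import*;st()"
```

```text
30.2 tcp [546.93 159.78 135.85] yaw 145.9 F [ 1.15  0.75 -1.96] M [-0.    0.08  0.01] w 0.594 q [-0.3   0.34 -0.05  1.67  0.02  1.14  2.19]
```

```bash
python3 -m crank '[{"slide":[0,0,0.1],"angular":[0,0,0],"jaw":140},{"slide":[0,0,0.1],"angular":[0,0,0],"jaw":140},{"slide":[0,0,0.15],"angular":[0,0,0],"jaw":140},{"slide":[0,0,0.15],"angular":[0,0,0],"jaw":140},{"slide":[0,0,0.2],"angular":[0,0,0],"jaw":140},{"slide":[0,0,0.2],"angular":[0,0,0],"jaw":140},{"slide":[0,0,0.3],"angular":[0,0,0],"jaw":140},{"slide":[0,0,0.3],"angular":[0,0,0],"jaw":140},{"slide":[0,0,0.3],"angular":[0,0,0],"jaw":140},{"slide":[0,0,0.2],"angular":[0,0,0],"jaw":140}]' >/dev/null; python3 -c "from h import*;st()"
```

```text
31.03 tcp [547.14 159.87 156.48] yaw 145.9 F [-0.53  0.34 -3.11] M [ 0.04 -0.03 -0.07] w 0.591 q [-0.3   0.32 -0.05  1.64  0.02  1.18  2.19]
```

```bash
python3 -m crank '[{"slide":[0,0,0.5],"angular":[0,0,0],"jaw":140},{"slide":[0,0,0.5],"angular":[0,0,0],"jaw":140},{"slide":[0,0,0.5],"angular":[0,0,0],"jaw":140},{"slide":[0,0,0.5],"angular":[0,0,0],"jaw":140},{"slide":[0,0,0.5],"angular":[0,0,0],"jaw":140},{"slide":[0,0,0.5],"angular":[0,0,0],"jaw":140},{"slide":[0,0,0.5],"angular":[0,0,0],"jaw":140},{"slide":[0,0,0.5],"angular":[0,0,0],"jaw":140},{"slide":[0,0,0.5],"angular":[0,0,0],"jaw":140},{"slide":[0,0,0.5],"angular":[0,0,0],"jaw":140}]' >/dev/null; python3 - <<'E'
from h import*;st()
cv2.imwrite("pics/lift.png",cv2.resize(cams.camera("side")[130:270,200:360,::-1],(640,560)))
E
```

```text
31.87 tcp [546.92 159.81 206.37] yaw 145.9 F [-0.85  0.36 -3.34] M [ 0.04 -0.02  0.01] w 0.588 q [-0.3   0.28 -0.05  1.58  0.02  1.28  2.19]
```

View pics/lift.png

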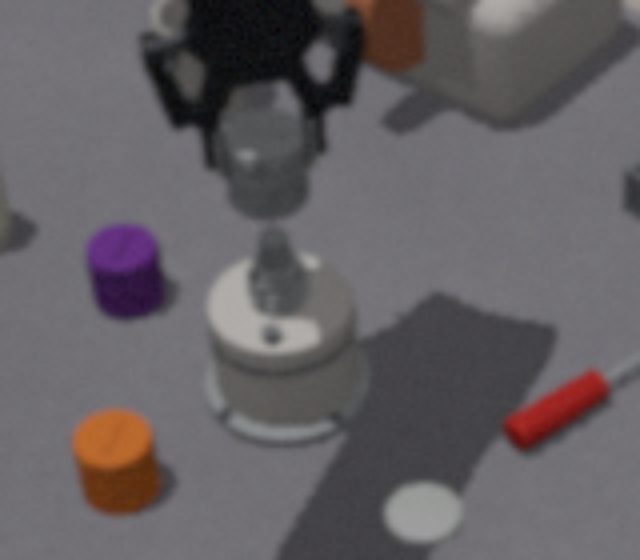

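```bash
python3 -m crank '[{"slide":[-0.1,-0.6,0],"angular":[0,0,-0.05],"jaw":140},{"slide":[-0.2,-1.4,0],"angular":[0,0,-0.05],"jaw":140},{"slide":[-0.3,-2,0],"angular":[0,0,-0.05],"jaw":140},{"slide":[-0.3,-2,0],"angular":[0,0,-0.05],"jaw":140},{"slide":[-0.3,-2,0],"angular":[0,0,-0.05],"jaw":140},{"slide":[-0.3,-2,0],"angular":[0,0,-0.05],"jaw":140},{"slide":[-0.3,-2,0],"angular":[0,0,-0.05],"jaw":140},{"slide":[-0.3,-2,0],"angular":[0,0,-0.05],"jaw":140},{"slide":[-0.3,-2,0],"angular":[0,0,-0.05],"jaw":140},{"slide":[-0.3,-2,0],"angular":[0,0,-0.05],"jaw":140}]' >/dev/null; python3 -c "from h import*;st()"
python3 -m crank '[{"slide":[-0.3,-2,0],"angular":[0,0,-0.05],"jaw":140},{"slide":[-0.3,-2,0],"angular":[0,0,-0.05],"jaw":140},{"slide":[-0.3,-2,0],"angular":[0,0,-0.05],"jaw":140},{"slide":[-0.3,-2,0],"angular":[0,0,-0.05],"jaw":140},{"slide":[-0.3,-2,0],"angular":[0,0,-0.05],"jaw":140},{"slide":[-0.3,-2,0],"angular":[0,0,-0.05],"jaw":140},{"slide":[-0.3,-2,0],"angular":[0,0,-0.05],"jaw":140},{"slide":[-0.3,-2,0],"angular":[0,0,-0.05],"jaw":140},{"slide":[-0.2,-1.4,0],"angular":[0,0,-0.05],"jaw":140},{"slide":[-0.1,-0.6,0],"angular":[0,0,-0.05],"jaw":140}]' >/dev/null; python3 -c "from h import*;st()"
```

```text
32.75 tcp [519.52 -22.35 205.99] yaw 117.0 F [ 0.8  -0.19 -3.84] M [ 0.01 -0.02  0.07] w 0.589 q [-0.12  0.18  0.12  1.71 -0.02  1.25  2.04]
33.58 tcp [ 492.06 -203.83  205.9 ] yaw 88.2 F [-0.45 -1.05 -3.54] M [-0.03 -0.   -0.03] w 0.591 q [ 0.07  0.2   0.3   1.69 -0.06  1.26  1.93]
```

```bash
python3 -m crank '[{"slide":[0,0.1,-0.8],"angular":[0,0,0],"jaw":140},{"slide":[0,0.1,-1.2],"angular":[0,0,0],"jaw":140},{"slide":[0,0.1,-1.5],"angular":[0,0,0],"jaw":140},{"slide":[0,0,-1.5],"angular":[0,0,0],"jaw":140},{"slide":[0,0,-1.5],"angular":[0,0,0],"jaw":140},{"slide":[0,0,-1.5],"angular":[0,0,0],"jaw":140},{"slide":[0,0,-1.5],"angular":[0,0,0],"jaw":140},{"slide":[0,0,-1.5],"angular":[0,0,0],"jaw":140},{"slide":[0,0,-1.2],"angular":[0,0,0],"jaw":140},{"slide":[0,0,-1],"angular":[0,0,0],"jaw":140}]' >/dev/null; python3 -c "from h import*;st()"
python3 -m crank '[{"slide":[0,0,-0.7],"angular":[0,0,0],"jaw":140},{"slide":[0,0,-0.6],"angular":[0,0,0],"jaw":140},{"slide":[0,0,-0.5],"angular":[0,0,0],"jaw":140},{"slide":[0,0,-0.4],"angular":[0,0,0],"jaw":140},{"slide":[0,0,-0.3],"angular":[0,0,0],"jaw":140},{"slide":[0,0,-0.2],"angular":[0,0,0],"jaw":140},{"slide":[0,0,-0.1],"angular":[0,0,0],"jaw":140},{"slide":[0,0,0],"angular":[0,0,0],"jaw":140},{"slide":[0,0,0],"angular":[0,0,0],"jaw":140},{"slide":[0,0,0],"angular":[0,0,0],"jaw":140}]' >/dev/null; python3 - <<'E'
from h import*;st()
A=cams.camera("top")[210:320,350:490,::-1];B=cams.camera("side")[230:380,300:450,::-1]
cv2.imwrite("pics/place.png",np.hstack([cv2.resize(A,(400,400)),cv2.resize(B,(400,400))]))
E
```

```text
34.42 tcp [ 492.61 -196.07   72.11] yaw 88.7 F [ 0.49 -0.55 -3.51] M [ 0.03 -0.03  0.03] w 0.593 q [ 0.09  0.34  0.28  1.85 -0.11  0.97  1.96]
35.25 tcp [ 493.15 -197.26   46.19] yaw 88.6 F [ 0.14  0.15 -3.8 ] M [-0.   -0.08  0.  ] w 0.591 q [ 0.1   0.37  0.27  1.87 -0.12  0.92  1.97]
```

View pics/place.png

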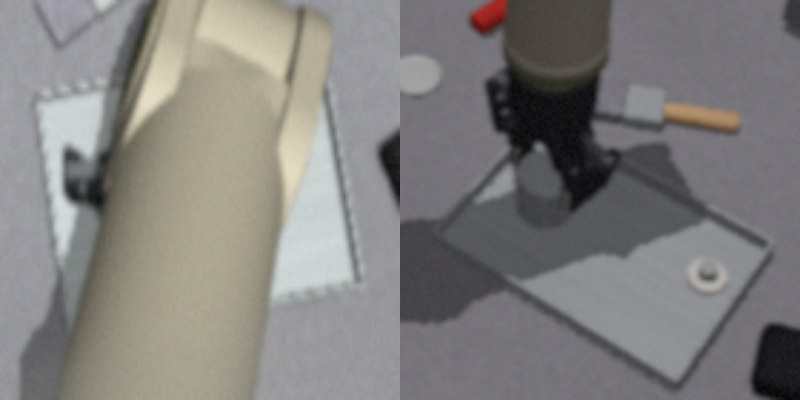

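```bash
python3 -m crank '[{"slide":[0,0,-0.2],"angular":[0,0,0],"jaw":140},{"slide":[0,0,-0.2],"angular":[0,0,0],"jaw":140},{"slide":[0,0,-0.2],"angular":[0,0,0],"jaw":140},{"slide":[0,0,-0.15],"angular":[0,0,0],"jaw":140},{"slide":[0,0,-0.1],"angular":[0,0,0],"jaw":140},{"slide":[0,0,-0.1],"angular":[0,0,0],"jaw":140},{"slide":[0,0,-0.1],"angular":[0,0,0],"jaw":140},{"slide":[0,0,-0.05],"angular":[0,0,0],"jaw":140},{"slide":[0,0,-0.05],"angular":[0,0,0],"jaw":140},{"slide":[0,0,0],"angular":[0,0,0],"jaw":140}]' >/dev/null; python3 -c "from h import*;st()"
```

```text
36.18 tcp [ 492.94 -197.18   34.33] yaw 88.6 F [-0.52 -0.09 -3.34] M [-0.01  0.01 -0.01] w 0.591 q [ 0.1   0.39  0.27  1.87 -0.13  0.89  1.97]
```

```bash
python3 -m crank '[{"slide":[0,0,-0.02],"angular":[0,0,0],"jaw":140},{"slide":[0,0,-0.02],"angular":[0,0,0],"jaw":140},{"slide":[0,0,-0.02],"angular":[0,0,0],"jaw":140},{"slide":[0,0,-0.02],"angular":[0,0,0],"jaw":140},{"slide":[0,0,-0.02],"angular":[0,0,0],"jaw":140},{"slide":[0,0,-0.02],"angular":[0,0,0],"jaw":140},{"slide":[0,0,-0.02],"angular":[0,0,0],"jaw":140},{"slide":[0,0,0],"angular":[0,0,0],"jaw":140},{"slide":[0,0,0],"angular":[0,0,0],"jaw":140},{"slide":[0,0,0],"angular":[0,0,0],"jaw":140}]' >/dev/null; python3 -c "from h import*;st()"
```

```text
37.02 tcp [ 492.94 -197.18   32.99] yaw 88.6 F [-0.15 -0.18 -4.27] M [ 0.02 -0.    0.03] w 0.59 q [ 0.1   0.39  0.27  1.88 -0.13  0.89  1.98]
```

```bash
python3 -m crank '[{"slide":[0,0,-0.02],"angular":[0,0,0],"jaw":140},{"slide":[0,0,-0.02],"angular":[0,0,0],"jaw":140},{"slide":[0,0,-0.02],"angular":[0,0,0],"jaw":140},{"slide":[0,0,-0.02],"angular":[0,0,0],"jaw":140},{"slide":[0,0,-0.02],"angular":[0,0,0],"jaw":140},{"slide":[0,0,0],"angular":[0,0,0],"jaw":140},{"slide":[0,0,0],"angular":[0,0,0],"jaw":140},{"slide":[0,0,0],"angular":[0,0,0],"jaw":140},{"slide":[0,0,0],"angular":[0,0,0],"jaw":140},{"slide":[0,0,0],"angular":[0,0,0],"jaw":140}]' >/dev/null; python3 -c "from h import*;st()"
```

```text
37.85 tcp [ 492.94 -197.19   31.99] yaw 88.6 F [ 0.92 -0.13 -3.84] M [-0.01  0.01  0.01] w 0.592 q [ 0.1   0.39  0.27  1.88 -0.13  0.89  1.98]
```

```bash
python3 -m crank '[{"slide":[0,0,-0.02],"angular":[0,0,0],"jaw":140},{"slide":[0,0,-0.02],"angular":[0,0,0],"jaw":140},{"slide":[0,0,-0.02],"angular":[0,0,0],"jaw":140},{"slide":[0,0,0],"angular":[0,0,0],"jaw":140},{"slide":[0,0,0],"angular":[0,0,0],"jaw":140},{"slide":[0,0,0],"angular":[0,0,0],"jaw":140},{"slide":[0,0,0],"angular":[0,0,0],"jaw":140},{"slide":[0,0,0],"angular":[0,0,0],"jaw":140},{"slide":[0,0,0],"angular":[0,0,0],"jaw":140},{"slide":[0,0,0],"angular":[0,0,0],"jaw":140}]' >/dev/null; python3 -c "from h import*;st()"
```

```text
38.68 tcp [ 493.28 -197.2    31.71] yaw 88.6 F [-0.26  1.2   4.83] M [0.25 0.37 0.03] w 0.59 q [ 0.1   0.39  0.27  1.88 -0.13  0.89  1.98]
```

```bash
python3 -m crank '[{"slide":[0,0,0.02],"angular":[0,0,0],"jaw":105},{"slide":[0,0,0],"angular":[0,0,0],"jaw":98},{"slide":[0,0,0],"angular":[0,0,0],"jaw":94},{"slide":[0,0,0],"angular":[0,0,0],"jaw":88},{"slide":[0,0,0],"angular":[0,0,0],"jaw":75},{"slide":[0,0,0],"angular":[0,0,0],"jaw":60},{"slide":[0,0,0],"angular":[0,0,0],"jaw":50},{"slide":[0,0,0],"angular":[0,0,0],"jaw":40},{"slide":[0,0,0],"angular":[0,0,0],"jaw":40},{"slide":[0,0,0],"angular":[0,0,0],"jaw":40}]' >/dev/null; python3 -c "from h import*;st()"
```

```text
39.52 tcp [ 492.93 -197.21   31.57] yaw 88.6 F [ 0.39 -0.06  0.28] M [-0.02 -0.01  0.03] w 0.844 q [ 0.1   0.39  0.27  1.88 -0.13  0.89  1.98]
```

```bash
python3 -m crank '[{"slide":[0,0,0.5],"angular":[0,0,0],"jaw":40},{"slide":[0,0,1],"angular":[0,0,0],"jaw":40},{"slide":[0,0,2],"angular":[0,0,0],"jaw":40},{"slide":[0,0,2],"angular":[0,0,0],"jaw":40},{"slide":[0,0,2],"angular":[0,0,0],"jaw":40},{"slide":[0,0,2],"angular":[0,0,0],"jaw":40},{"slide":[0,0,2],"angular":[0,0,0],"jaw":40},{"slide":[0,0,2],"angular":[0,0,0],"jaw":40},{"slide":[0,0,2],"angular":[0,0,0],"jaw":40},{"slide":[0,0,2],"angular":[0,0,0],"jaw":40}]' >/dev/null; python3 -c "from h import*;st()"
python3 -m crank '[{"slide":[0,1.5,0],"angular":[0,0,0],"jaw":40},{"slide":[0,2.5,0],"angular":[0,0,0],"jaw":40},{"slide":[0,2.5,0],"angular":[0,0,0],"jaw":40},{"slide":[0,2.5,0],"angular":[0,0,0],"jaw":40},{"slide":[0,2.5,0],"angular":[0,0,0],"jaw":40},{"slide":[0,2.5,0],"angular":[0,0,0],"jaw":40},{"slide":[0,2.5,0],"angular":[0,0,0],"jaw":40},{"slide":[0,2.5,0],"angular":[0,0,0],"jaw":40},{"slide":[0,1,0],"angular":[0,0,0],"jaw":40},{"slide":[0,0,0],"angular":[0,0,0],"jaw":40}]' >/dev/null; python3 - <<'E'
from h import*;st()
A=cams.camera("top")[210:320,350:490,::-1];B=cams.camera("side")[:,:,::-1]
cv2.imwrite("pics/done.png",np.hstack([cv2.resize(A,(360,283)),cv2.resize(B[250:380,300:460],(348,283))]))
E
```

```text
40.35 tcp [ 492.8  -197.3   208.78] yaw 88.6 F [ 1.84 -0.26  1.  ] M [-0.01 -0.01 -0.02] w 0.848 q [ 0.07  0.2   0.3   1.69 -0.06  1.26  1.92]
41.18 tcp [492.97   5.67 207.42] yaw 88.9 F [-0.6  -0.84  0.09] M [ 0.    0.04 -0.03] w 0.84 q [-0.19  0.12  0.13  1.78 -0.02  1.25  1.49]
```

View pics/done.png

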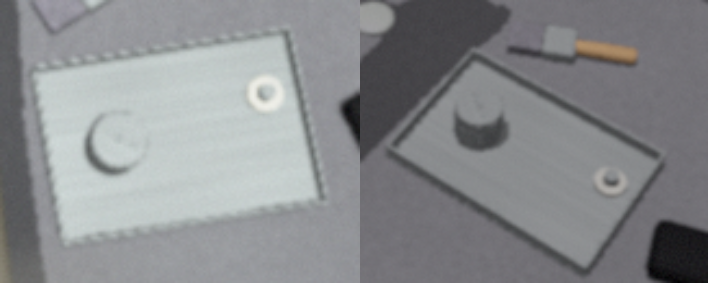

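The cap stands upright, mouth down, in the empty half of the tray: at about (117,140) in the left crop and (480,115) in the right. The lens block and brush look undisturbed, and the gripper is clear at rest.

```bash
python3 -c "from workcell import arm;print(arm.hand_in())"
```

```text
the job is handed in; nothing more can be done
None
```

The cap is off the filter and standing mouth down in the empty half of the tray. I handed the job in at about 41 s, with the gripper open, about 200 mm to the side and touching nothing.

- **Unscrewing:** I turned the cap about 430° anticlockwise with one regrip, raising it by feel at roughly 13–14 mm per turn. The highest vertical force in the end-of-call readings was about 7 N and the highest sideways force about 6 N. Peaks between those readings were not logged.
- **Free before lifting:** A slow test lift at the end showed only the cap's weight less the spring, about -2 N. I then lifted it straight up, and a picture showed it hanging well above the strainer pin before I moved sideways.
- **Setting down:** It touched the tray floor at about 5 N, within 1 mm of the height I expected, and I opened the gripper slowly.
- **Last checks:** The final pictures show the cap upright in the tray's empty half, with the lens block and brush where they were. The force after release was near zero. The last crops did not cover the filter or the things near it (blanks, screwdriver, spray, look-alikes). The lift picture showed the filter, both look-alikes, one blank and the screwdriver undisturbed, and the arm passed well above them afterwards.
- **Disagreement:** The cap's triangulated top height came out about 3 mm low (135 instead of 138 mm). I used the stated height and centred the gripper by feel.

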